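# Change trays at the cigar presses

## Task

The empty tray has been left standing out of its press: push it fully home with the fingertips. Then hook a fingertip behind the lip of the tray that holds the cigars and draw it all the way out towards you to its stop, and leave it there. Never pinch a lip, keep the cigars lying in their grooves, and leave everything else where it stands.

Things in the scene. Friction and masses are not known exactly. Their poses are not given: they have to be found in the camera images.
- loaded_tray (a joint): How far the tray with three cigars is drawn out along the lip's -x axis (towards the robot), m: 0 fully home, 0.12 fully out at its stop. Starts home. Stays where it is left; sliding takes about 2.5 N, more when faster (8 N per m/s).
- loaded_lip (a point): Middle of the top edge of the upright front lip of the tray with three cigars, 62 mm above the table; moves with the tray; its x axis points away from the robot along the tray's rails, z up. Lip 140 mm wide (y), 16 mm thick (x; point 8 mm from front and rear faces, the rear one lined with brass), 38 mm above the tray floor.
- loaded_bay (a point): Centre of the open bay just behind that lip, on the tray floor 24 mm above the table; moves with the tray, axes as the lip's. Clear for 59 mm (x) by 140 mm (y), open above and at the sides; behind it come a 14 mm high crossbar and five grooves. The press (left or right of the other) is fixed: rails 46 mm high; bridge 187 mm high, 184 mm beyond this point when the tray is home.
- empty_tray (a joint): How far the tray with nothing in its grooves is drawn out along the lip's -x axis (towards the robot), m: 0 fully home, 0.12 fully out at its stop. Starts 0.06 to 0.11 m out. Stays where it is left; sliding takes about 2.5 N, more when faster (8 N per m/s).
- empty_lip (a point): Middle of the top edge of the upright front lip of the tray with nothing in its grooves, 62 mm above the table; moves with the tray; its x axis points away from the robot along the tray's rails, z up. Lip 140 mm wide (y), 16 mm thick (x; point 8 mm from front and rear faces, the rear one lined with brass), 38 mm above the tray floor.
- empty_bay (a point): Centre of the open bay just behind that lip, on the tray floor 24 mm above the table; moves with the tray, axes as the lip's. Clear for 59 mm (x) by 140 mm (y), open above and at the sides; behind it come a 14 mm high crossbar and five grooves. The press (left or right of the other) is fixed: rails 46 mm high; bridge 187 mm high, 184 mm beyond this point when the tray is home.
- cigar1: Cigar, 180 mm long, 17 mm across, 20 g, loose in a groove of the loaded tray (groove walls 12 mm high); origin on its axis 30 mm from its end nearest the lip, x along it.
- cigar2: Cigar, 180 mm long, 17 mm across, 20 g, loose in a groove of the loaded tray (groove walls 12 mm high); origin on its axis 30 mm from its end nearest the lip, x along it.
- cigar3: Cigar, 180 mm long, 17 mm across, 20 g, loose in a groove of the loaded tray (groove walls 12 mm high); origin on its axis 30 mm from its end nearest the lip, x along it.
- glue_bottle: Bystander: slim white bottle, 30 mm across, 75 mm tall, standing between the two presses' trays; origin under its centre.
- spice_jar: Bystander: amber jar, 38 mm across, 60 mm tall, standing between the two presses; origin under its centre.
- jug: Bystander: white plastic mug, 80 mm across, 100 mm tall, to the left; origin under its centre.
- coin_bowl: Bystander: glass bowl, 110 mm across, 45 mm tall, to the left; origin under its centre.
- brush: Bystander: brush, about 0.2 m long, lying on the table in front of the robot between the trays' paths, handle pointing away from it; origin near its middle.
- ruler_block: Bystander: dark wooden bar 160 x 30 x 20 mm, to the right; origin under its centre.
- tamper: Bystander: small turned wooden tamper, 40 mm across, 80 mm tall, to the right; origin under its centre.

How it is judged:
By the outcome, as a careful person would: the job done as asked, in the order asked, and still so for the second after the job is handed in, with the robot touching nothing.
It also fails if it takes over 51 s, if anything falls off the work surface, if the arm or the gripper's body presses on something with over 40 N, if the wrist force passes 120 N, or if a joint passes its speed limit or range.

## Robot

A 6-joint arm with a two-finger parallel gripper is mounted at the origin on the work surface. World frame = base frame: x ahead of the robot, y to its left, z up, the work surface at z = 0. Lengths are in m, angles in rad, forces in N, time in s.
With the tool pointing down it reaches from about 0.3 to 0.875 m from the base axis. Payload 6.4 kg.
Tool frame: the origin (TCP) lies midway between the tips of the shut fingers; the grasp point (between the pads) lies manip.tcp_to_grasp behind it (manip.tcp_to_grasp is the distance from the TCP to the grasp point, in m); z points along the fingers, y is the line along which they close (so a half turn about z gives the same grasp; the last joint's range is limited). The gripper opens to 85 mm and grips with 20 to 120 N. Pads are 22 mm wide; open, the fingers measure 114 mm over their backs; the gripper's body (76 mm by 85 mm) begins 54 mm behind the grasp point. The pads swing forward as they close: fully open they stand 13 mm farther back than shut.
Start: joints at [0.921, 0.181, 1.607, -0, 1.354, -0.206], TCP at [0.247, 0.519, 0.231] pointing down, gripper open.
Joint ranges: [-2.99, 2.99], [-0.89, 2.07], [0.3, 2.58], [-1.14, 4.28], [0, 2.63], [-3.12, 3.12]. Speed limits (rad/s): [2.57, 2.57, 3.01, 3.14, 3.14, 3.14].

## Interface

Orientations are given as a unit quaternion [x, y, z, w].
In Python, from bench import manip, cams, order gives the robot as it stands. The module is installed in compiled form; this text tells all that it offers.
- The arm moves only by the tool step_arm, never from a script. Its argument "increments" is a list that holds one entry, the list of rows, each a list of 7 numbers: the turn, a rotation vector about the tool's x, y, z in units of 5 degrees (1.0 is 5 degrees), then the shift along the tool's x, y, z in units of 40 mm (1.0 is 40 mm), then the closure, from 0 (fully open) to 1 (shut). In form: [[[ax, ay, az, dx, dy, dz, gripper], ...]]. A call has 1 to 12 rows; each row shifts and turns the commanded pose from where the row before left it, along the tool's axes as they then stand; what a row does not reach is not made up. A row lasts 1/12 s, in which the tool goes at most 41.7 mm and 7.16 degrees, less where a joint would pass 70% of its speed; a pose out of reach is approached as far as the arm can. A call is refused whole if a number of a shift passes 1 or a number of a turn 1, either way. A call with a gripper value outside its range is refused whole. The fingers move at their own pace and stop on an object; "newtons" is the grip in N (left out, the last holds). Time passes only in rows, so rows that do not move let the fingers close. It gives the time, the measured TCP pose, the force, the opening and the grip force at its end, in the units of the state.
- manip.observe(): the state, without advancing time (a new reading comes with each control period).
- cams.camera(name): name is "scene" or "top" or "wrist"; returns (picture, depth): 480x640x3 uint8, red, green, blue; 480x640 float32, m along the optical axis (not along the pixel's ray), 0 where there is no reading.
- cams.get_calibration(name): a dict with "intrinsics" (3x3 intrinsics, pixels), "k1" (the pictures are not rectified: a ray, as slopes to the right and down, at radius r is drawn at 1 + k1 r^2 times it, then the intrinsics apply), "R" (3x3) and "t" (3): a world point X has camera coordinates R X + t; the wrist camera has in their place "mount" (4x4, takes a point from camera to tool coordinates, whose origin is the TCP and whose axes are the flange's). Camera axes: x right, y down, z forward; pixel columns grow to the right and rows downward; lengths in m; the calibration is good to about 2 mm. A picture is of the moment at which its call begins: read the wrist's pose just before it. get_calibration takes no time and is no camera call.
- order.job_done(): hands the job in; it is judged then, once.
The state is a dict: "time_s": time; "qpos": joint angles; "joint_vel": joint speeds; "tau": joint torques, N m; "position": TCP position; "eef_rot": TCP orientation; "contact_force": force on the tool from outside, world axes, zero at the start; "wrist_torque": the same for the moment, N m; "finger_gap": finger opening in m; "finger_force": force on a finger pad.
Only numpy, scipy, OpenCV 4.12 (cv2) and the standard library are available. Lean on these libraries where they do the work, as an engineer would, in place of code of your own. Each camera call takes 0.05 s, during which the arm holds its last target. There are 200 camera calls.

## Working session

There is one attempt and no reset: what is moved stays moved. The work goes in short steps, Python scripts to look and compute and a tool call to move; the robot and the scene stay as the last step left them, time stands still between calls to the robot, and variables do not carry over. Pictures are saved under pics/ and viewed, at most 10 in all, crops included, and the job is handed in when it is done.

Besides the shell and the picture viewer there is one more tool, called by a JSON object that holds its "api" and its "payload", one argument or row to a line. step_arm: Moves the arm, as the interface text tells. Its arguments: {"type":"object","properties":{"increments":{"type":"array","items":{"type":"array","items":{"type":"array","items":{"type":"number"}}}},"newtons":{"type":"number"}},"required":["increments"]}

```bash
mkdir -p pics; cat > h.py <<'E'
import numpy as np, cv2
from bench import manip, cams, order
from scipy.spatial.transform import Rotation as Ro
def cal(n):
    c=cams.get_calibration(n); K=np.array(c["intrinsics"]);k1=c["k1"]
    if "mount" in c:
        s=manip.observe();T=np.eye(4);T[:3,:3]=Ro.from_quat(s["eef_rot"]).as_matrix();T[:3,3]=s["position"]
        W=T@np.array(c["mount"]);R=W[:3,:3].T;t=-R@W[:3,3]
    else: R=np.array(c["R"]);t=np.array(c["t"])
    return K,k1,R,t
def slopes(c,uv):
    K,k1,R,t=c
    return cv2.undistortPoints(np.array(uv,float).reshape(-1,1,2),K,np.array([k1,0,0,0.])).reshape(-1,2)
def plane(c,uv,z):
    K,k1,R,t=c;s=slopes(c,uv);d=np.c_[s,np.ones(len(s))]@R;o=-R.T@t
    return o+d*((z-o[2])/d[:,2])[:,None]
def deep(c,uv,dep):
    K,k1,R,t=c;s=slopes(c,uv);dd=np.array([dep[int(v),int(u)] for u,v in uv])
    return (np.c_[s,np.ones(len(s))]*dd[:,None]-t)@R
def snap(n,name):
    c=cal(n);p,d=cams.camera(n);cv2.imwrite(f"pics/{name}.png",p[:,:,::-1]);np.save(f"pics/{name}.npy",d);return c,p,d
E
python3 - <<'E'
from h import *
s=manip.observe();print(s["time_s"],s["position"],s["eef_rot"],manip.tcp_to_grasp, s["contact_force"])
print(Ro.from_quat(s["eef_rot"]).as_matrix().round(3))
for n in("top","scene"): snap(n,n)
for n in("top","scene"): c=cal(n);print(n,-c[2].T@c[3],c[2].round(2))
E
```

```text
0.0 [0.24652796 0.51886052 0.2303881 ] [ 2.20068745e-01  9.75483974e-01 -7.98667016e-04 -3.54380943e-04] 0.0187 [-0.55048558 -0.51532301  0.00164243]
[[-0.903  0.429 -0.001]
 [ 0.429  0.903 -0.001]
 [ 0.    -0.002 -1.   ]]
top [ 0.41717375 -0.01949249  1.44073526] [[-0.03 -1.   -0.02]
 [-0.99  0.03 -0.12]
 [ 0.12  0.02 -0.99]]
scene [ 1.27733047 -0.3676596   1.09287105] [[ 0.48  0.88 -0.01]
 [ 0.7  -0.39 -0.6 ]
 [-0.53  0.28 -0.8 ]]
```

View pics/top.png

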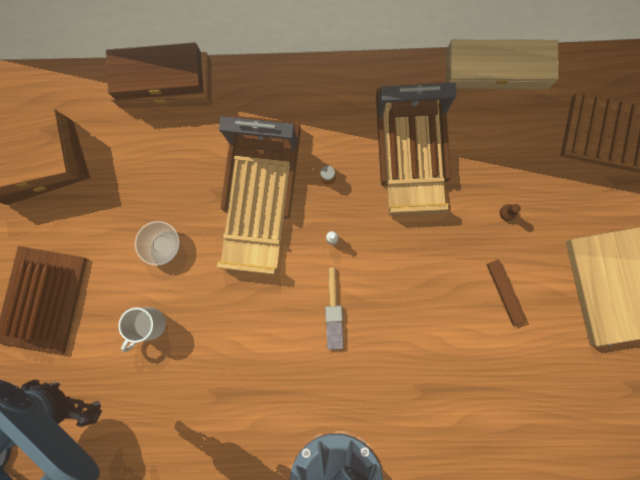

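View pics/scene.png

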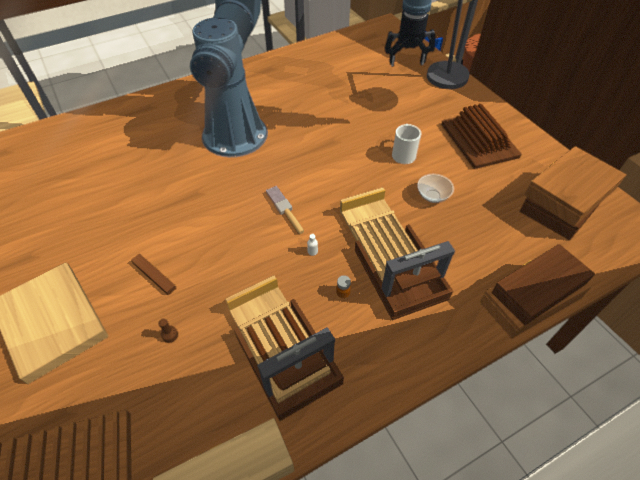

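The top view shows the empty tray on the left, drawn out, with its lip at about (218–277, 268). The loaded tray is on the right and home, with its lip at about (390–447, 211). The bottle is at (332,238), and the brush runs from (332,268) to (335,350). Next I'll measure the lips from depth in both views and check the result by rays.

```bash
python3 - <<'E'
from h import *
import itertools
def cloud(n):
    d=np.load(f"pics/{n}.npy");c=cal(n);p=cv2.imread(f"pics/{n}.png")
    v,u=np.where(d>0);uv=np.c_[u,v].astype(float);s=slopes(c,uv);P=(np.c_[s,np.ones(len(s))]*d[v,u][:,None]-c[3])@c[2]
    return P,uv
for n in("top","scene"):
    P,uv=cloud(n)
    for nm,(x0,x1,y0,y1) in dict(empty=(.3,.56,.05,.35),loaded=(.4,.7,-.35,-.1)).items():
        m=(P[:,0]>x0)&(P[:,0]<x1)&(P[:,1]>y0)&(P[:,1]<y1)&(abs(P[:,2]-.062)<.006)
        # keep the frontmost cluster
        Q=P[m]; U=uv[m]
        lab=np.zeros((480,640),np.uint8);lab[U[:,1].astype(int),U[:,0].astype(int)]=1
        k,L,st,ce=cv2.connectedComponentsWithStats(lab)
        for j in range(1,k):
            if st[j,4]<60: continue
            q=Q[L[U[:,1].astype(int),U[:,0].astype(int)]==j]
            r=cv2.minAreaRect(q[:,:2].astype(np.float32)*1000)
            print(n,nm,st[j],"zmed",np.median(q[:,2]).round(4),"rect mm",np.round(r[0],1),np.round(r[1],1),round(r[2],1))
E
```

```text
top empty [216 261  60  13 383] zmed 0.0616 rect mm [513.6 204.9] [141.5  16.1] 82.0
top loaded [390 203  59  10 382] zmed 0.0616 rect mm [ 646.8 -218.9] [ 17.3 140.1] 1.0
scene empty [340 188  45  17 226] zmed 0.0617 rect mm [514.9 204. ] [140.   20.3] 83.0
scene loaded [226 276  51  28 345] zmed 0.062 rect mm [ 648.5 -217.8] [ 20.2 140.4] 1.5
```

```bash
python3 - <<'E'
import cv2,numpy as np
t=cv2.imread("pics/top.png");s=cv2.imread("pics/scene.png")
a=cv2.resize(t[225:285,205:305],(400,240),interpolation=3);b=cv2.resize(t[170:230,370:470],(400,240),interpolation=3)
c=cv2.resize(s[175:247,320:440],(400,240),interpolation=3);d=cv2.resize(s[260:332,205:325],(400,240),interpolation=3)
cv2.imwrite("pics/crop1.png",np.vstack([np.hstack([a,b]),np.hstack([c,d])]))
E
```

```text
(no output)
```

View pics/crop1.png

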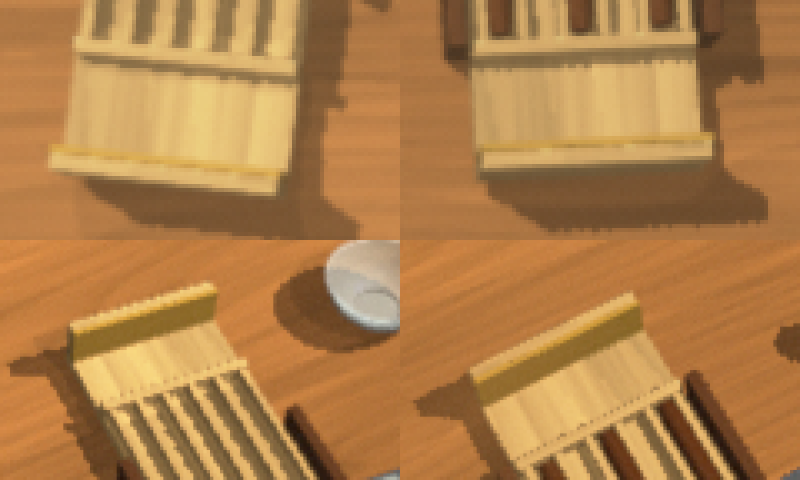

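Both views agree to within 2 mm. The lip tops are at z≈0.062 with sizes 140×16, as the text says. Empty lip: (0.514, 0.2045), axis about −7.5°. Loaded lip: (0.6475, −0.218), axis about +1.3°. The crop confirms the brass rear faces and three dark cigars in the right tray. Next I'll find the bridges to get the travel, then plan the first move.

```bash
cat >> h.py <<'E'
def need(p,yawdeg):
    """remaining tool-frame shift (40mm units) after turning so that tool y is at yawdeg, tool pointing down"""
    s=manip.observe();R=Ro.from_quat(s["eef_rot"]);a=np.radians(yawdeg)
    y=np.array([np.cos(a),np.sin(a),0]);z=np.array([0,0,-1.]);G=Ro.from_matrix(np.c_[np.cross(y,z),y,z])
    d=np.array(p)-s["position"]
    print("t",s["time_s"],"turn u",(np.degrees((R.inv()*G).as_rotvec())/5).round(2),"shift now-frame u",(R.inv().apply(d)/.04).round(2),"goal-frame u",(G.inv().apply(d)/.04).round(2),"q",s["qpos"].round(2),"F",s["contact_force"].round(1),"gap",round(s["finger_gap"],3))
E
python3 - <<'E'
from h import *
for n in("top","scene"):
    d=np.load(f"pics/{n}.npy");c=cal(n);v,u=np.where(d>0);s=slopes(c,np.c_[u,v]);P=(np.c_[s,np.ones(len(s))]*d[v,u][:,None]-c[3])@c[2]
    for nm,lip,a,sg in(("empty",(.514,.2045),-7.5,1),("loaded",(.6475,-.218),1.3,-1)):
        m=(P[:,2]>.18)&(P[:,2]<.193)&(P[:,0]>.6)&(P[:,0]<1)&(P[:,1]*sg>.03)&(P[:,1]*sg<.35)
        if m.sum()<20: print(n,nm,"none");continue
        r=cv2.minAreaRect(P[m][:,:2].astype(np.float32)*1000);e=np.array([np.cos(np.radians(a)),np.sin(np.radians(a))])
        dl=np.array(r[0])/1000-lip
        print(n,nm,np.round(r,1) if 0 else (np.round(r[0],1),np.round(r[1],1),round(r[2],1)),"along",(dl@e).round(4),"across",(e[0]*dl[1]-e[1]*dl[0]).round(4))
need([.465,.211,.2],82.5);need([.465,.211,.035],82.5)
E
```

```text
top empty (array([827. , 160.6]), array([90.8, 15.9]), 86.0) along 0.3161 across -0.0027
top loaded (array([ 896.4, -213.1]), array([15.6, 88.3]), 3.7) along 0.2489 across -0.0007
scene empty (array([828. , 160.8]), array([90.7, 15.1]), 83.2) along 0.317 across -0.0023
scene loaded (array([ 898.9, -212.2]), array([15.8, 89.7]), 2.6) along 0.2514 across 0.0001
t 0.1 turn u [-0.02 -0.01 -3.59] shift now-frame u [-8.24 -4.61  0.77] goal-frame u [-6.42 -6.92  0.76] q [ 0.92  0.18  1.61 -0.    1.35 -0.21] F [-0.5 -0.1  0.2] gap 0.085
t 0.1 turn u [-0.02 -0.01 -3.59] shift now-frame u [-8.24 -4.6   4.89] goal-frame u [-6.42 -6.92  4.89] q [ 0.92  0.18  1.61 -0.    1.35 -0.21] F [-0.5 -0.1  0.2] gap 0.085
```

{"api": "step_arm", "payload": {
  "increments": [
    [[0, 0, -0.9, 0, 0, 0, 1], [0, 0, -0.9, 0, 0, 0, 1], [0, 0, -0.9, 0, 0, 0, 1], [0, 0, -0.9, 0, 0, 0, 1], [0, 0, 0, -0.55, -0.6, 0, 1], [0, 0, 0, -0.55, -0.6, 0, 1], [0, 0, 0, -0.55, -0.6, 0, 1], [0, 0, 0, -0.55, -0.6, 0, 1], [0, 0, 0, -0.55, -0.6, 0, 1], [0, 0, 0, -0.55, -0.6, 0, 1], [0, 0, 0, -0.55, -0.6, 0, 1], [0, 0, 0, -0.55, -0.6, 0, 1]]
  ],
  "newtons": 20
}}

```text
time_s: 1.1
position: [0.397, 0.3047, 0.231]
eef_rot: [0.065, 0.998, -0.0, -0.0]
contact_force: [-0.1, 0.4, -0.5]
finger_gap: -0.0002
finger_force: 0.0
```

{"api": "step_arm", "payload": {
  "increments": [
    [[0, 0, 0, -0.5, -0.55, 0.1, 1], [0, 0, 0, -0.5, -0.55, 0.2, 1], [0, 0, 0, -0.5, -0.5, 0.2, 1], [0, 0, 0, -0.5, -0.5, 0.2, 1], [0, 0, 0, 0, 0, 0, 1]]
  ]
}}

```text
time_s: 1.52
position: [0.4666, 0.2087, 0.2014]
eef_rot: [0.067, 0.998, -0.001, -0.001]
contact_force: [-0.0, 0.6, 0.6]
finger_gap: -0.0003
finger_force: 0.0
```

```bash
python3 -c "
from h import *
need([.465,.211,.035],82.5)"
```

```text
t 1.5167 turn u [-0.03 -0.02 -0.03] shift now-frame u [0.04 0.06 4.16] goal-frame u [0.05 0.05 4.16] q [ 0.19  0.07  1.79 -0.    1.28 -1.25] F [-0.   0.6  0.6] gap -0.0
```

{"api": "step_arm", "payload": {
  "increments": [
    [[0, 0, 0, 0.05, 0.05, 0.6, 1], [0, 0, 0, 0, 0, 0.7, 1], [0, 0, 0, 0, 0, 0.7, 1], [0, 0, 0, 0, 0, 0.7, 1], [0, 0, 0, 0, 0, 0.7, 1], [0, 0, 0, 0, 0, 0.5, 1], [0, 0, 0, 0, 0, 0.2, 1], [0, 0, 0, 0, 0, 0, 1]]
  ]
}}

```text
time_s: 2.18
position: [0.4612, 0.2146, 0.0372]
eef_rot: [0.065, 0.998, -0.001, -0.002]
contact_force: [-0.3, 0.2, 0.0]
finger_gap: 0.0002
finger_force: 0.0
```

{"api": "step_arm", "payload": {
  "increments": [
    [[0, 0, 0, -0.2, 0, 0, 1], [0, 0, 0, -0.2, 0, 0, 1], [0, 0, 0, -0.2, 0, 0, 1], [0, 0, 0, -0.2, 0, 0, 1], [0, 0, 0, -0.2, 0, 0, 1], [0, 0, 0, -0.2, 0, 0, 1], [0, 0, 0, -0.2, 0, 0, 1], [0, 0, 0, 0, 0, 0, 1]]
  ]
}}

```text
time_s: 2.85
position: [0.5211, 0.2072, 0.0397]
eef_rot: [0.065, 0.998, 0.0, 0.001]
contact_force: [0.1, -0.4, 0.1]
finger_gap: -0.0002
finger_force: 0.0
```

```bash
cat >> h.py <<'E'
def lips():
    for n in ("top","scene"):
        c,p,d=snap(n,n+"_%d"%(manip.observe()["time_s"]*100));v,u=np.where(d>0);s=slopes(c,np.c_[u,v]);P=(np.c_[s,np.ones(len(s))]*d[v,u][:,None]-c[3])@c[2]
        for nm,br,a in(("empty",(.8275,.1607),-7.5),("loaded",(.8975,-.2127),1.3)):
            e=np.array([np.cos(np.radians(a)),np.sin(np.radians(a))]);q=P[:,:2]-br
            al=q@e;ac=e[0]*q[:,1]-e[1]*q[:,0]
            m=(abs(P[:,2]-.062)<.006)&(abs(ac)<.085)&(al>-.4)&(al<-.22)
            if m.sum()>30: print(n,nm,m.sum(),"lip along from bridge",np.median(al[m]).round(4),"span",np.percentile(al[m],[3,97]).round(3),np.percentile(ac[m],[2,98]).round(3))
E
python3 -c "
from h import *
lips();need([.6,.196,.037],82.5)"
```

```text
top empty 105 lip along from bridge -0.2881 span [-0.297 -0.283] [-0.068 -0.02 ]
top loaded 388 lip along from bridge -0.2509 span [-0.258 -0.243] [-0.067  0.066]
scene empty 259 lip along from bridge -0.2877 span [-0.304 -0.28 ] [-0.066  0.069]
scene loaded 337 lip along from bridge -0.2483 span [-0.258 -0.241] [-0.067  0.067]
t 2.95 turn u [0.   0.01 0.01] shift now-frame u [-2.03 -0.02  0.06] goal-frame u [-2.03 -0.02  0.06] q [ 0.17  0.4   1.77 -0.    0.97 -1.27] F [ 0.3  0.3 -0.1] gap -0.0
```

{"api": "step_arm", "payload": {
  "increments": [
    [[0, 0, 0, -0.2, 0, 0, 1], [0, 0, 0, -0.2, 0, 0, 1], [0, 0, 0, -0.2, 0, 0, 1], [0, 0, 0, -0.15, 0, 0, 1], [0, 0, 0, -0.05, 0, 0, 1], [0, 0, 0, -0.05, 0, 0, 1]]
  ]
}}

```text
time_s: 3.45
position: [0.5529, 0.2029, 0.0391]
eef_rot: [0.065, 0.998, -0.0, -0.0]
contact_force: [-3.1, -0.6, -0.7]
finger_gap: -0.0
finger_force: 1.3
```

{"api": "step_arm", "payload": {
  "increments": [
    [[0, 0, 0, -0.05, 0, 0, 1], [0, 0, 0, -0.05, 0, 0, 1]]
  ]
}}

```text
time_s: 3.62
position: [0.5564, 0.2024, 0.0391]
eef_rot: [0.065, 0.998, -0.0, -0.0]
contact_force: [-2.6, -2.0, -1.4]
finger_gap: 0.0002
finger_force: 1.3
```

{"api": "step_arm", "payload": {
  "increments": [
    [[0, 0, 0, -0.05, 0, 0, 1], [0, 0, 0, -0.03, 0, 0, 1]]
  ]
}}

```text
time_s: 3.78
position: [0.559, 0.2022, 0.0391]
eef_rot: [0.065, 0.998, -0.0, -0.001]
contact_force: [-8.8, -0.4, 3.2]
finger_gap: 0.0001
finger_force: 4.4
```

Force is rising at the expected place, so I'll press a little more to confirm the stop.

{"api": "step_arm", "payload": {
  "increments": [
    [[0, 0, 0, -0.04, 0, 0, 1], [0, 0, 0, -0.02, 0, 0, 1]]
  ]
}}

```text
time_s: 3.95
position: [0.559, 0.2022, 0.0392]
eef_rot: [0.065, 0.998, -0.0, -0.003]
contact_force: [-16.8, -1.0, 11.2]
finger_gap: 0.0
finger_force: 8.5
```

{"api": "step_arm", "payload": {
  "increments": [
    [[0, 0, 0, -0.02, 0, 0, 1], [0, 0, 0, 0, 0, 0, 1]]
  ]
}}

```text
time_s: 4.12
position: [0.559, 0.2022, 0.0391]
eef_rot: [0.064, 0.998, -0.001, -0.004]
contact_force: [-17.8, -1.4, 11.2]
finger_gap: 0.0002
finger_force: 8.6
```

```bash
python3 -c "
from h import *
lips()"
```

```text
top empty 93 lip along from bridge -0.2499 span [-0.259 -0.244] [-0.068 -0.021]
top loaded 377 lip along from bridge -0.251 span [-0.259 -0.243] [-0.066  0.067]
scene empty 273 lip along from bridge -0.2499 span [-0.265 -0.242] [-0.066  0.068]
scene loaded 343 lip along from bridge -0.248 span [-0.257 -0.241] [-0.066  0.067]
```

{"api": "step_arm", "payload": {
  "increments": [
    [[0, 0, 0, 0.3, 0, 0, 1], [0, 0, 0, 0.5, 0, 0, 1], [0, 0, 0, 0.2, 0, -0.5, 1], [0, 0, 0, 0, 0, -0.9, 1], [0, 0, 0, 0, 0, -0.9, 1], [0, 0, 0, 0, 0, -0.9, 1], [0, 0, 0, 0, 0, -0.8, 1], [0, 0, -0.9, 0, 0, 0, 1], [0, 0, -0.9, 0, 0, 0, 1]]
  ]
}}

```text
time_s: 4.97
position: [0.5263, 0.2077, 0.2038]
eef_rot: [-0.016, 1.0, 0.001, 0.005]
contact_force: [-0.5, 0.3, -0.2]
finger_gap: -0.0002
finger_force: 0.0
```

```bash
python3 -c "
from h import *
need([.685,-.217,.19],91.3)
lips()"
```

```text
t 4.9667 turn u [0.02 0.11 0.1 ] shift now-frame u [ -3.63 -10.74   0.36] goal-frame u [ -3.73 -10.7    0.35] q [ 0.17  0.18  1.67  0.    1.29 -1.44] F [-0.5  0.3 -0.2] gap -0.0
top empty 249 lip along from bridge -0.2518 span [-0.259 -0.244] [-0.067  0.021]
top loaded 382 lip along from bridge -0.2511 span [-0.258 -0.243] [-0.066  0.067]
scene empty 254 lip along from bridge -0.2492 span [-0.259 -0.242] [-0.067  0.068]
scene loaded 343 lip along from bridge -0.2484 span [-0.257 -0.241] [-0.067  0.067]
```

The empty tray stayed home (both lips now sit the same distance from their bridges).

{"api": "step_arm", "payload": {
  "increments": [
    [[0, 0.1, 0.1, -0.2, -0.6, 0, 1], [0, 0, 0, -0.3, -0.85, 0, 1], [0, 0, 0, -0.3, -0.85, 0, 1], [0, 0, 0, -0.3, -0.85, 0, 1], [0, 0, 0, -0.3, -0.85, 0, 1], [0, 0, 0, -0.3, -0.85, 0, 1], [0, 0, 0, -0.3, -0.85, 0, 1], [0, 0, 0, -0.3, -0.85, 0, 1], [0, 0, 0, -0.3, -0.85, 0, 1], [0, 0, 0, -0.3, -0.85, 0, 1], [0, 0, 0, -0.3, -0.85, 0, 1], [0, 0, 0, -0.3, -0.85, 0, 1]]
  ]
}}

```text
time_s: 6.07
position: [0.6715, -0.1902, 0.1978]
eef_rot: [-0.008, 1.0, -0.0, -0.004]
contact_force: [0.7, 0.3, -0.2]
finger_gap: -0.0003
finger_force: 0.0
```

{"api": "step_arm", "payload": {
  "increments": [
    [[0, 0, 0, -0.2, -0.6, 0.2, 1], [0, 0, 0, 0, 0, 0.2, 1], [0, 0, 0, 0, 0, 0, 1]]
  ]
}}

```text
time_s: 6.32
position: [0.6782, -0.2133, 0.179]
eef_rot: [-0.007, 1.0, 0.001, -0.006]
contact_force: [0.7, 1.1, -1.0]
finger_gap: 0.0
finger_force: 0.0
```

```bash
python3 -c "
from h import *
need([.685,-.217,.038],91.3);snap('wrist','wrist1')"
```

```text
t 6.3167 turn u [ 0.02 -0.13 -0.1 ] shift now-frame u [-0.21 -0.1   3.52] goal-frame u [-0.17 -0.1   3.53] q [-0.47  0.53  1.26 -0.    1.37 -2.05] F [ 0.7  1.1 -1. ] gap 0.0
```

View pics/wrist1.png

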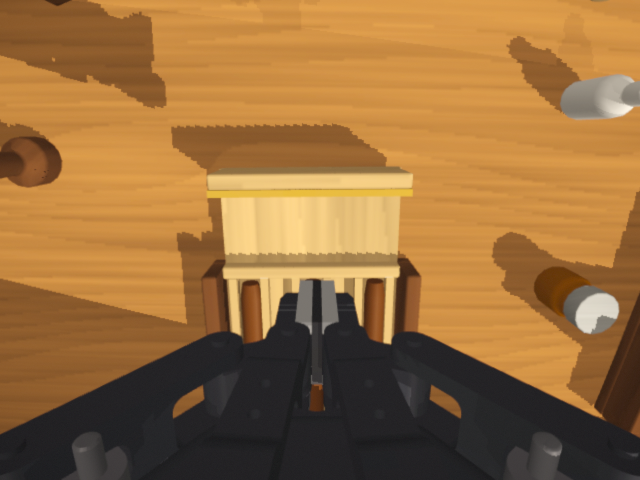

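The wrist view shows the shut fingers (tips at about (318,285)) centred across the loaded tray. The lip is at row 180, with its brass line at row 193, and the crossbar is at row 270. I'll descend into the bay.

{"api": "step_arm", "payload": {
  "increments": [
    [[0, -0.1, -0.1, -0.15, -0.1, 0.4, 1], [0, 0, 0, 0, 0, 0.6, 1], [0, 0, 0, 0, 0, 0.6, 1], [0, 0, 0, 0, 0, 0.6, 1], [0, 0, 0, 0, 0, 0.4, 1], [0, 0, 0, 0, 0, 0.2, 1], [0, 0, 0, 0, 0, 0, 1]]
  ]
}}

```text
time_s: 6.95
position: [0.6839, -0.2144, 0.0679]
eef_rot: [-0.014, 1.0, 0.001, -0.002]
contact_force: [-0.2, -0.1, -1.5]
finger_gap: 0.0002
finger_force: 0.0
```

```bash
python3 -c "
from h import *
need([.685,-.217,.038],91.3)"
```

```text
t 6.95 turn u [ 0.02 -0.04  0.06] shift now-frame u [-0.03 -0.07  0.75] goal-frame u [-0.02 -0.07  0.75] q [-0.47  0.65  1.31  0.    1.18 -2.07] F [-0.2 -0.1 -1.5] gap 0.0
```

{"api": "step_arm", "payload": {
  "increments": [
    [[0, 0, 0, 0, -0.05, 0.4, 1], [0, 0, 0, 0, 0, 0.3, 1], [0, 0, 0, 0, 0, 0, 1], [0, 0, 0, 0.1, 0, 0, 1], [0, 0, 0, 0.1, 0, 0, 1], [0, 0, 0, 0.1, 0, 0, 1], [0, 0, 0, 0.05, 0, 0, 1], [0, 0, 0, 0.05, 0, 0, 1], [0, 0, 0, 0.05, 0, 0, 1], [0, 0, 0, 0.05, 0, 0, 1]]
  ]
}}

```text
time_s: 7.78
position: [0.6654, -0.2187, 0.0425]
eef_rot: [-0.014, 1.0, -0.0, 0.001]
contact_force: [1.8, 1.2, -0.1]
finger_gap: 0.0003
finger_force: 1.3
```

{"api": "step_arm", "payload": {
  "increments": [
    [[0, 0, 0, 0.07, 0, 0, 1], [0, 0, 0, 0.1, 0, 0, 1], [0, 0, 0, 0.1, 0, 0, 1], [0, 0, 0, 0.1, 0, 0, 1], [0, 0, 0, 0.1, 0, 0, 1], [0, 0, 0, 0.1, 0, 0, 1], [0, 0, 0, 0.1, 0, 0, 1], [0, 0, 0, 0.1, 0, 0, 1], [0, 0, 0, 0.07, 0, 0, 1]]
  ]
}}

```text
time_s: 8.53
position: [0.6311, -0.2195, 0.0421]
eef_rot: [-0.014, 1.0, -0.0, -0.0]
contact_force: [2.9, -0.2, 2.8]
finger_gap: -0.0001
finger_force: 1.4
```

```bash
python3 -c "
from h import *
lips();need([.55,-.217,.038],91.3)"
```

```text
top empty 362 lip along from bridge -0.2518 span [-0.259 -0.244] [-0.066  0.067]
top loaded 206 lip along from bridge -0.287 span [-0.293 -0.278] [-0.066  0.04 ]
scene empty 252 lip along from bridge -0.2488 span [-0.259 -0.242] [-0.067  0.067]
scene loaded 147 lip along from bridge -0.2791 span [-0.292 -0.255] [-0.068  0.068]
t 8.6333 turn u [ 0.   -0.02  0.05] shift now-frame u [2.01 0.12 0.1 ] goal-frame u [2.01 0.11 0.09] q [-0.51  0.59  1.47 -0.    1.08 -2.11] F [-0.  -0.5  0.2] gap 0.0
```

{"api": "step_arm", "payload": {
  "increments": [
    [[0, 0, 0, 0.06, 0, 0, 1], [0, 0, 0, 0.1, 0, 0, 1], [0, 0, 0, 0.1, 0, 0, 1], [0, 0, 0, 0.1, 0, 0, 1], [0, 0, 0, 0.1, 0, 0, 1], [0, 0, 0, 0.1, 0, 0, 1], [0, 0, 0, 0.1, 0, 0, 1], [0, 0, 0, 0.1, 0, 0, 1], [0, 0, 0, 0.1, 0, 0, 1], [0, 0, 0, 0.1, 0, 0, 1], [0, 0, 0, 0.1, 0, 0, 1], [0, 0, 0, 0.1, 0, 0, 1]]
  ]
}}

```text
time_s: 9.63
position: [0.5848, -0.2207, 0.042]
eef_rot: [-0.014, 1.0, 0.0, -0.0]
contact_force: [2.9, 1.0, -2.3]
finger_gap: 0.0001
finger_force: 1.4
```

{"api": "step_arm", "payload": {
  "increments": [
    [[0, 0, 0, 0.1, 0, 0, 1], [0, 0, 0, 0.1, 0, 0, 1], [0, 0, 0, 0.1, 0, 0, 1], [0, 0, 0, 0.1, 0, 0, 1], [0, 0, 0, 0.1, 0, 0, 1], [0, 0, 0, 0.08, 0, 0, 1], [0, 0, 0, 0.06, 0, 0, 1], [0, 0, 0, 0.05, 0, 0, 1]]
  ]
}}

```text
time_s: 10.3
position: [0.5573, -0.2214, 0.0421]
eef_rot: [-0.014, 1.0, 0.0, 0.0]
contact_force: [2.9, 1.7, -1.4]
finger_gap: -0.0002
finger_force: 1.3
```

{"api": "step_arm", "payload": {
  "increments": [
    [[0, 0, 0, 0.05, 0, 0, 1], [0, 0, 0, 0.05, 0, 0, 1], [0, 0, 0, 0.05, 0, 0, 1]]
  ]
}}

```text
time_s: 10.55
position: [0.5515, -0.2216, 0.0421]
eef_rot: [-0.014, 1.0, -0.0, 0.0]
contact_force: [3.0, 2.1, 0.1]
finger_gap: -0.0
finger_force: 1.3
```

{"api": "step_arm", "payload": {
  "increments": [
    [[0, 0, 0, 0.05, 0, 0, 1], [0, 0, 0, 0.05, 0, 0, 1], [0, 0, 0, 0.05, 0, 0, 1]]
  ]
}}

```text
time_s: 10.8
position: [0.5457, -0.2219, 0.0422]
eef_rot: [-0.014, 1.0, -0.0, 0.0]
contact_force: [13.3, 2.3, -2.9]
finger_gap: -0.0005
finger_force: 7.4
```

{"api": "step_arm", "payload": {
  "increments": [
    [[0, 0, 0, 0.05, 0, 0, 1], [0, 0, 0, 0.03, 0, 0, 1]]
  ]
}}

```text
time_s: 10.97
position: [0.5457, -0.222, 0.0424]
eef_rot: [-0.013, 1.0, -0.001, 0.004]
contact_force: [21.8, 4.9, -13.9]
finger_gap: 0.0001
finger_force: 10.7
```

{"api": "step_arm", "payload": {
  "increments": [
    [[0, 0, 0, 0.04, 0, 0, 1], [0, 0, 0, 0.03, 0, 0, 1]]
  ]
}}

```text
time_s: 11.13
position: [0.5457, -0.222, 0.0425]
eef_rot: [-0.013, 1.0, -0.001, 0.007]
contact_force: [33.2, 4.4, -22.2]
finger_gap: -0.0
finger_force: 16.6
```

The tray is at its stop. I'll back off the lip, rise and look.

{"api": "step_arm", "payload": {
  "increments": [
    [[0, 0, 0, -0.15, 0, 0, 1], [0, 0, 0, -0.15, 0, 0, 1], [0, 0, 0, -0.15, 0, 0, 1], [0, 0, 0, 0, 0, 0, 1], [0, 0, 0, 0, 0, -0.3, 1], [0, 0, 0, 0, 0, -0.6, 1], [0, 0, 0, 0, 0, -0.8, 1], [0, 0, 0, 0, 0, -0.8, 1], [0, 0, 0, 0, 0, -0.8, 1], [0, 0, 0, 0, 0, -0.8, 1], [0, 0, 0, 0, 0, 0, 1]]
  ]
}}

```text
time_s: 12.05
position: [0.5605, -0.2238, 0.215]
eef_rot: [-0.014, 1.0, -0.004, 0.005]
contact_force: [0.4, -0.8, 1.5]
finger_gap: 0.0006
finger_force: 0.0
```

```bash
python3 -c "
from h import *
lips()
import glob,os
f=max(glob.glob('pics/scene_*.png'),key=os.path.getmtime);import shutil;shutil.copy(f,'pics/final.png')"
```

```text
top empty 370 lip along from bridge -0.2516 span [-0.259 -0.244] [-0.066  0.068]
top loaded 279 lip along from bridge -0.3707 span [-0.378 -0.363] [-0.068  0.031]
scene empty 250 lip along from bridge -0.249 span [-0.259 -0.242] [-0.066  0.068]
scene loaded 308 lip along from bridge -0.3676 span [-0.378 -0.36 ] [-0.067  0.066]
```

View pics/final.png

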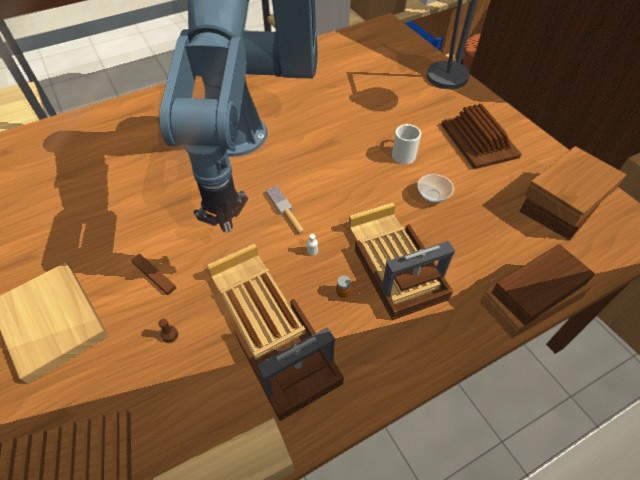

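The picture shows the empty tray home (lip at about (372,214)) and the loaded tray drawn out (lip at about (232,258)). By depth it moved 0.1195 m. The cigars are in their grooves, the bystanders are in place and the gripper is clear.

```bash
python3 -c "
from h import *
print(order.job_done())"
```

```text
the job is handed in; nothing more can be done
None
```

The job is handed in: the empty tray is fully home, the loaded tray is drawn out about 0.12 m to its stop with the cigars in their grooves, nothing else was moved, and the gripper ended clear of everything at about 12 s.

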